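Set the sprung slide gauge at the marked stop and weigh it down

ROBOT

A 6-joint arm with a two-finger parallel gripper is mounted at the origin on the work surface. World frame = base frame: x ahead of the robot, y to its left, z up, the work surface at z = 0. Lengths are in m, angles in rad, forces in N, time in s.
With the tool pointing down it reaches from about 0.425 to 0.95 m from the base axis. Payload 3.5 kg.
Tool frame: the origin (TCP) lies on the centre line of the jaws, within the pads' length; the fingertips stand 17 mm ahead of it and the grasp point (between the pads) lies 2 mm behind it; z points along the fingers, y is the line along which they close (so a half turn about z gives the same grasp; the last joint's range is limited). The gripper opens to 85 mm and grips with 20 to 120 N. Pads are 22 mm wide; open, the fingers measure 114 mm over their backs; the gripper's body (76 mm by 85 mm) begins 54 mm behind the grasp point. The pads swing forward as they close: fully open they stand 13 mm farther back than shut.
Start: joints at [-1.312, 0.286, 1.577, -0, 1.279, -0.15], TCP at [0.268, -0.619, 0.248] pointing down, gripper open.
Joint ranges: [-2.77, 2.77], [-0.9, 2.22], [0.21, 2.48], [-1.53, 4.67], [0.24, 2.81], [-2.84, 2.84]. Speed limits (rad/s): [2.79, 2.79, 3.14, 3.14, 3.14, 3.14].

INTERFACE

Orientations are given as a unit quaternion [x, y, z, w].
In Python, from plant import ctrl gives the robot as it stands. The module is installed in compiled form; this text tells all that it offers.
- The arm moves only by the tool drive_tool, never from a script. Its argument "moves" is a list of rows, each a list of 3 entries, a list of its own where there are three numbers: the turn, a rotation vector about the tool's x, y, z in rad, then the shift along the tool's x, y, z in m, then the finger opening in m, from 0 to 0.0854. A call has 1 to 5 rows; each row shifts and turns the commanded pose from where the row before left it, along the tool's axes as they then stand; what a row does not reach is not made up. A row lasts 1/8 s, in which the tool goes at most 62.5 mm and 10.7 degrees, less where a joint would pass 70% of its speed; a pose out of reach is approached as far as the arm can. A call with a gripper value outside its range is refused whole. The fingers move at their own pace and stop on an object; "grip_force" is the grip in N (left out, the last holds). Time passes only in rows, so rows that do not move let the fingers close. It gives the time, the measured TCP pose, the force, the opening and the grip force at its end, in the units of the state.
- ctrl.get_state(): the state, without advancing time (a new reading comes with each control period).
- ctrl.read_camera(name): name is "side" or "top" or "wrist"; returns a dict with "image" (480x640x3 uint8, red, green, blue), "fx", "fy", "cx", "cy" (pixels), "R" (3x3) and "t" (3): a world point X has camera coordinates R X + t. Camera axes: x right, y down, z forward; pixel columns grow to the right and rows downward; lengths in m; the calibration is good to about 2 mm. A picture is of the moment at which its call begins. There is no depth.
- ctrl.sign_off(): hands the job in; it is judged then, once.
The state is a dict: "time": time; "qpos": joint angles; "dq": joint speeds; "joint_efforts": joint torques, N m; "eef_pos": TCP position; "tcp_rot": TCP orientation; "contact_force": force on the tool from outside, world axes, zero at the start; "wrist_torque": the same for the moment, N m; "opening": opening from 0.0 (shut) to 1.0 (fully open); "finger_force": force on a finger pad.
Only numpy, scipy, OpenCV 4.12 (cv2) and the standard library are available. Lean on these libraries where they do the work, as an engineer would, in place of code of your own. Each camera call takes 0.05 s, during which the arm holds its last target. There are 200 camera calls.

TASK

Draw out the slide of the sprung length gauge by its upright tab, lifting its hook over the stops, and hook it behind the stop that the knobbed steel weight stands beside: lower it and ease it back until the spring holds it against that stop, never letting the slide snap back. Then let go and stand the weight upright in the square pan on top of the gauge to keep it down. Leave the spool, the tin and the cutter where they are, and do not shift the stop rail.

Things in the scene. Friction and masses are not known exactly. Their poses are not given: they have to be found in the camera images.
- gauge: Fixed dark steel foot of the length gauge, 260 x 70 x 6 mm. Origin on the table under the rear pivot; x along the pull, z up. An aluminium housing (44 wide, 24 mm high, axis 45 mm above the table, from 20 mm behind the pivot to 220 mm before it) tilts up about the pivot and falls back by its weight; the slide bar (24 wide, 8 mm high) comes out of its front.
- housing (a joint): tilt of the housing (with the slide) about the rear pivot, rad: 0 lying level, grows as the front end is lifted, at most 0.35
- slide (a joint): how far the slide is pulled out, m: 0 fully home, at most 0.205. A spring pulls it home with 3.4 N at 0, rising to 7.5 N at full length; it does not lock.
- tab (a point): Point on the upright black grip tab near the slide's free end: tab 24 mm along the pull, 14 mm across it, standing 50 mm above the bar (49 to 99 mm above the table when level). The point is on its centreline 17 mm below its top (82 mm above the table). Home, the tab's centre is 50 mm before the housing. Axes as the gauge's when level.
- hook (a point): Middle of the lower end of the slide's hook: a flat steel tongue (8 mm thick along the pull, 24 mm wide) hanging 19 mm below the bar straight under the tab; its end is 22 mm above the table when level, 60 mm below the tab point.
- rail: Loose steel stop rail (3.5 kg), 240 x 80 x 14 mm, under the slide's path; x along the pull, origin centre of underside. Three upright stop plates, 10 mm thick along x, 50 wide, tops 34 mm above the table, centred at x = -55, 0, 55 mm. The level hook reaches 12 mm below their tops: lift it over them. Hooked, its centre is 9 mm beyond the stop's centre, against its +x face.
- stop0 (a point): top centre of the stop nearest to the housing
- stop1 (a point): top centre of the middle stop
- stop2 (a point): top centre of the farthest stop
- mark0 (a point): spot on the table beside stop0, 95 mm to the side (rail's -y) of the rail's centreline; the weight, the spool and the tin each stand within about 8 mm of one of the three spots
- mark1 (a point): the same beside stop1
- mark2 (a point): the same beside stop2
- weight: The pattern weight: a steel disc 50 mm across and 20 mm high with an upright round knob 22 mm across that rises to 62 mm; about 0.4 kg. Origin at the centre of its underside. The stop it stands beside is the one to use.
- pan (a point): Centre of the floor of the square pan on top of the housing, 60 mm above the table when level, 70 mm before the pivot: 74 x 74 mm inside, 3 mm high rim. x along the pull.
- spool: bystander: wooden thread spool 38 mm across, 38 mm high, origin at its underside
- tin: bystander: round pin tin 43 mm across, 26 mm high, origin at its underside
- cutter: bystander: rotary cutter with a 110 mm handle, lying flat, 18 mm high, beyond the gauge; origin at its underside
There are look-alikes about, which are no part of the job. What is shaped like the weight but blue or pink is not meant.

How it is judged:
On the way:
1. the slide is hooked at rest, and let go of, behind the stop beside which the weight stands, with the weight still in its place (((x of hook in the frame of rail between -0.051 and -0.039 m and z of hook in the frame of rail below 0.029 m and horizontal distance between each of spool, tin and mark0 above 0.03 m) or (x of hook in the frame of rail between 0.004 and 0.016 m and z of hook in the frame of rail below 0.029 m and horizontal distance between each of spool, tin and mark1 above 0.03 m) or (x of hook in the frame of rail between 0.059 and 0.071 m and z of hook in the frame of rail below 0.029 m and horizontal distance between each of spool, tin and mark2 above 0.03 m)) and velocity of joint slide between -0.01 and 0.01 m/s and contact force between the fingers and gauge below 0.2 N and distance of weight from where it was at the start of the episode below 0.015 m), for 0.3 s.
At the end, for the whole second after the job is handed in: Hook at rest behind the stop that had the weight (no spool or tin beside it), centre 4-16 mm beyond the stop's, end over 5 mm below its top; weight upright (0.12 rad) and still on the pan floor within 30 mm of its centre each way; rail within 12 mm of its place (((x of hook in the frame of rail between -0.051 and -0.039 m and z of hook in the frame of rail below 0.029 m and horizontal distance between each of spool, tin and mark0 above 0.03 m) or (x of hook in the frame of rail between 0.004 and 0.016 m and z of hook in the frame of rail below 0.029 m and horizontal distance between each of spool, tin and mark1 above 0.03 m) or (x of hook in the frame of rail between 0.059 and 0.071 m and z of hook in the frame of rail below 0.029 m and horizontal distance between each of spool, tin and mark2 above 0.03 m)) and velocity of joint slide between -0.01 and 0.01 m/s and x of weight in the frame of pan between -0.03 and 0.03 m and y of weight in the frame of pan between -0.03 and 0.03 m and z of weight in the frame of pan between -0.004 and 0.005 m and angle between weight's own z axis and vertical below 0.12 rad and linear speed of weight below 0.02 m/s and distance of rail from where it was at the start of the episode below 0.012 m); the robot touches nothing.
It fails at once if the slide snaps back (runs home faster than 0.4 m/s) (velocity of joint slide below -0.4 m/s).
It fails at once if spool, tin or cutter shifted by more than 15 mm, or the rail by more than 12 mm (distance of any of spool, tin, cutter from where it was at the start of the episode above 0.015 m or distance of rail from where it was at the start of the episode above 0.012 m).
It also fails if it takes over 54 s, if anything falls off the work surface, if the arm or the gripper's body presses on something with over 40 N, if the wrist force passes 120 N, or if a joint passes its speed limit or range.

## Working session

There is one attempt and no reset: what is moved stays moved. The work goes in short steps, Python scripts to look and compute and a tool call to move; the robot and the scene stay as the last step left them, time stands still between calls to the robot, and variables do not carry over. Pictures are saved under pics/ and viewed, at most 13 in all, crops included, and the job is handed in when it is done.

Besides the shell and the picture viewer there is one more tool, called after ">>>" by a JSON object that holds its "fn" and its "kwargs". drive_tool: Moves the arm, as the interface text tells. Its arguments: {"type":"object","properties":{"moves":{"type":"array","items":{"type":"array"}},"grip_force":{"type":"number"}},"required":["moves"]}

```bash
mkdir -p pics
cat > h.py <<'E'
import numpy as np, cv2
from plant import ctrl
def cam(n,f=None):
    c=ctrl.read_camera(n); c['R']=np.array(c['R']); c['t']=np.array(c['t'])
    if f: cv2.imwrite('pics/'+f,cv2.cvtColor(c['image'],cv2.COLOR_RGB2BGR))
    return c
def ray(c,u,v,z):
    d=c['R'].T@np.array([(u-c['cx'])/c['fx'],(v-c['cy'])/c['fy'],1]); o=-c['R'].T@c['t']
    return o+d*(z-o[2])/d[2]
def proj(c,X):
    p=c['R']@np.array(X)+c['t']; return np.array([c['fx']*p[0]/p[2]+c['cx'],c['fy']*p[1]/p[2]+c['cy']])
E
python3 - <<'E'
from h import *
for n in ('top','side'):
    c=cam(n,n+'0.png'); print(n,-c['R'].T@c['t'],c['fx'],c['R'].round(2).tolist())
print(ctrl.get_state())
E
```

```text
top [ 0.57879075 -0.03327206  0.95263125] 443.2776964406949 [[-0.0, -1.0, -0.0], [-1.0, 0.0, -0.06], [0.06, 0.0, -1.0]]
side [0.55204763 0.53428752 0.65857259] 483.47703710643424 [[-0.99, -0.13, 0.01], [-0.1, 0.72, -0.68], [0.08, -0.68, -0.73]]
{'time': 0.1, 'qpos': array([-1.31201935e+00,  2.87090818e-01,  1.57801931e+00,  1.62606276e-05,
        1.27859761e+00, -1.50014180e-01]), 'dq': array([-7.14579086e-05, -2.80671285e-03, -5.29451203e-03, -4.19178605e-05,
       -1.17344466e-03,  1.08991330e-03]), 'joint_efforts': array([ 3.72709837e-04, -4.07295513e+01, -2.93700653e+01, -1.74979241e-04,
        3.36022356e-03,  1.86950444e-06]), 'eef_pos': array([ 0.26819172, -0.61883262,  0.24708241]), 'tcp_rot': array([ 9.79183775e-01,  2.02972944e-01, -4.97106043e-05, -1.05640237e-03]), 'contact_force': array([-0.07110733,  0.38366172,  0.03319801]), 'wrist_torque': array([-0.05243097, -0.01121452, -0.04029903]), 'finger_force': 0.0, 'opening': 1.0007386618053684}
```

View pics/top0.png

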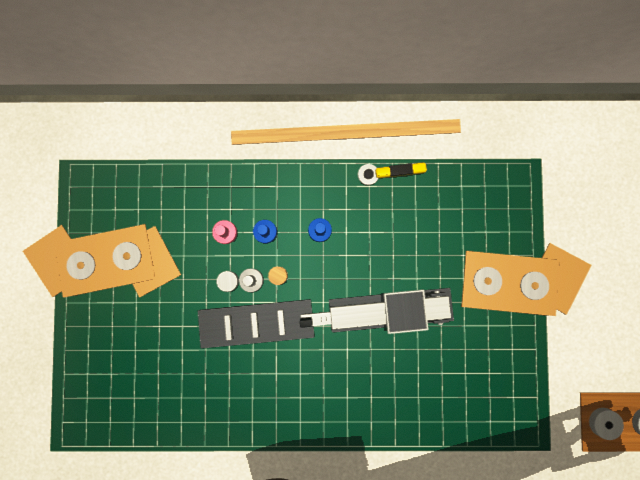

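View pics/side0.png

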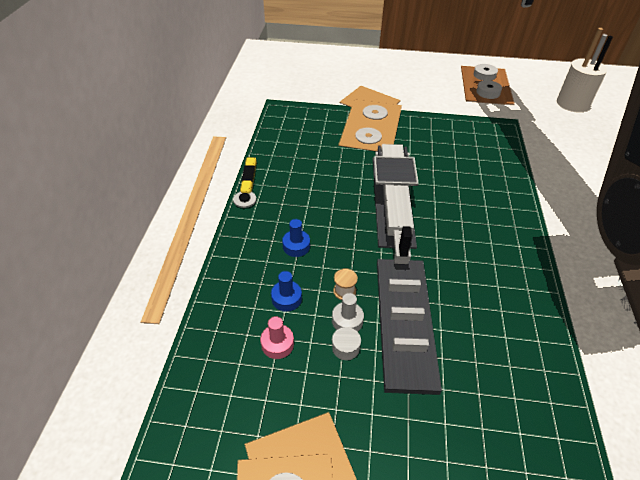

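The top picture shows the pull running to the left. The stops are at (281,322), (254,325) and (228,328), the tab at (306,321) and the pan at (406,312). The candidates for the weight are the grey knobbed disc at (251,280), the pink one at (224,232) and the blue ones at (265,231) and (320,230). The tin is at (227,281) and the spool at (277,276). Only the grey knobbed disc is steel, and it stands by the middle stop. I'll measure and confirm this in an enlarged crop.

```bash
cat > m.py <<'E'
from h import *
c=cam('top'); im=c['image']; 
g=cv2.cvtColor(im,cv2.COLOR_RGB2HSV)
def blobs(m,x0,y0,x1,y1,z,amin=20):
    mm=np.zeros(m.shape,np.uint8); mm[y0:y1,x0:x1]=m[y0:y1,x0:x1]
    for k in cv2.findContours(mm,cv2.RETR_EXTERNAL,cv2.CHAIN_APPROX_NONE)[0]:
        if cv2.contourArea(k)<amin: continue
        r=cv2.minAreaRect(k); print(np.round(r[0],1),np.round(r[1],1),round(r[2],1),ray(c,*r[0],z).round(4))
br=((g[...,2]>150)&(g[...,1]<60)).astype(np.uint8)
dk=((g[...,2]<95)&(g[...,1]<60)).astype(np.uint8)
print('stops');blobs(br,205,305,296,350,.034)
print('disc');blobs(br,214,265,264,295,.02)
print('housing');blobs(br,312,285,386,340,.057,50)
print('rail/tab/pan dark');blobs(dk,190,285,316,352,.014,100)
blobs((g[...,2]<45).astype(np.uint8),296,310,320,335,.099,10)
blobs(dk,380,285,430,338,.06,200)
cv2.imwrite('pics/crop.png',cv2.cvtColor(cv2.resize(im[255:355,190:350],None,fx=5,fy=5,interpolation=cv2.INTER_CUBIC)[:,:800],cv2.COLOR_RGB2BGR))
E
python3 m.py
```

```text
stops
[227.4 327.1] [24.2  5.3] 85.2 [0.4609 0.1467 0.034 ]
[254. 325.] [24.3  5.6] 85.2 [0.4651 0.0922 0.034 ]
[280.6 322. ] [24.4  5.5] 84.8 [0.471  0.0374 0.034 ]
disc
[226. 281.] [20. 20.] 90.0 [0.555  0.1532 0.02  ]
[250.2 279.6] [22.9 23.3] 60.9 [0.5577 0.1023 0.02  ]
housing
[350.7 317.3] [29.2 78.8] 74.9 [ 0.4828 -0.105   0.057 ]
rail/tab/pan dark
[255.5 323.5] [ 38.3 113.8] 84.8 [0.4656 0.0918 0.014 ]
[305. 319.] [ 2. 10.] 90.0 [ 0.4843 -0.0142  0.099 ]
[405.8 311.2] [35.4 35.2] 84.5 [ 0.495  -0.2149  0.06  ]
```

View pics/crop.png

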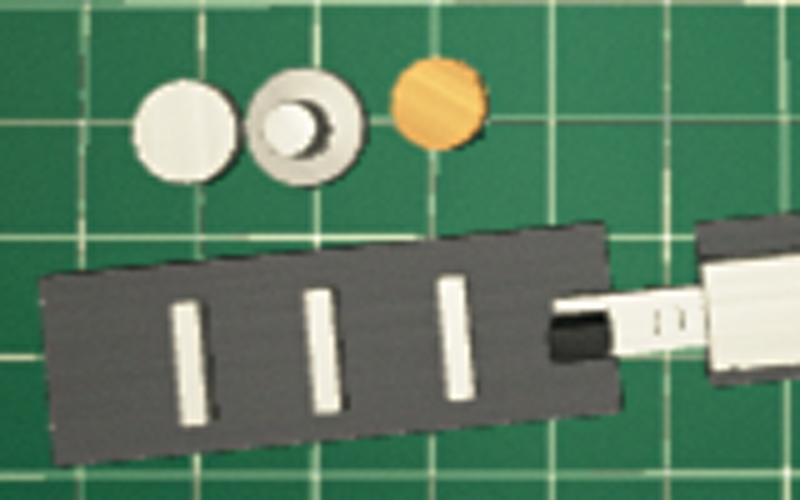

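The crop confirms it. The grey knobbed steel weight is at crop (305,127), between the tin (185,132) and the spool (440,103), and beside the middle stop (322,350). So stop1 is the target.

>>> {"fn": "drive_tool", "kwargs": {"moves": [[[0,0,0],[0.039,-0.0427,0],0.085],[[0,0,0],[0.039,-0.0427,0],0.085],[[0,0,0],[0.039,-0.0427,0],0.085],[[0,0,0],[0.039,-0.0427,0],0.085],[[0,0,0],[0.039,-0.0427,0],0.085]]}}

```text
time: 0.78
eef_pos: [0.3626, -0.344, 0.248]
tcp_rot: [0.979, 0.203, 0.0, -0.0]
contact_force: [0.5, 0.3, 0.0]
opening: 0.995
finger_force: 0.0
```

>>> {"fn": "drive_tool", "kwargs": {"moves": [[[0,0,0],[0.039,-0.0427,0],0.085],[[0,0,0],[0.039,-0.0427,0],0.085],[[0,0,0],[0.039,-0.0427,0],0.085],[[0,0,0],[0.039,-0.0427,0],0.085],[[0,0,0],[0.039,-0.0427,0],0.085]]}}

```text
time: 1.4
eef_pos: [0.4566, -0.0706, 0.2483]
tcp_rot: [0.979, 0.203, 0.0, 0.0]
contact_force: [0.9, -0.2, 1.4]
opening: 0.992
finger_force: 0.0
```

>>> {"fn": "drive_tool", "kwargs": {"moves": [[[0,0,0],[0.039,-0.0427,0],0.085],[[0,0,-0.18],[0,0,0],0.085],[[0,0,-0.18],[0,0,0],0.085],[[0,0,-0.18],[0,0,0],0.085],[[0,0,-0.18],[0,0,0],0.085]]}}

```text
time: 2.02
eef_pos: [0.475, -0.0176, 0.248]
tcp_rot: [0.843, 0.538, -0.0, -0.0]
contact_force: [-0.5, -0.3, 0.2]
opening: 0.991
finger_force: 0.0
```

>>> {"fn": "drive_tool", "kwargs": {"moves": [[[0,0,-0.18],[0,0,0.02],0.06],[[0,0,-0.18],[0,0,0.02],0.06],[[0,0,-0.18],[0,0,0.02],0.06],[[0,0,0],[0,0,0.01],0.06],[[0,0,0],[0,0,0],0.06]]}}

```text
time: 2.65
eef_pos: [0.4748, -0.0177, 0.1776]
tcp_rot: [0.673, 0.74, -0.0, -0.001]
contact_force: [0.1, 0.1, 0.2]
opening: 0.705
finger_force: 0.0
```

Run:
```python
from h import *
from scipy.spatial.transform import Rotation as R
cam('wrist','w1.png'); s=ctrl.get_state(); print(s['time'],s['eef_pos'],R.from_quat(s['tcp_rot']).as_matrix().round(3),s['opening'],s['contact_force'])
```

```text
2.7 [ 0.4753456  -0.01784586  0.17847425] [[-0.096  0.995 -0.   ]
 [ 0.995  0.096  0.   ]
 [ 0.    -0.    -1.   ]] 0.7077572357720281 [-0.30273783 -0.07781115 -0.43957827]
```

View pics/w1.png

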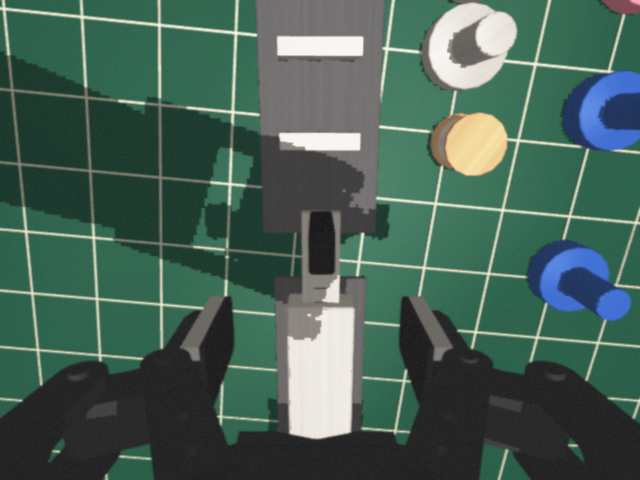

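The wrist view shows the tab at columns 308–335, rows 211–275, centred between the fingers. I'll ray-cast its top and the stop plates.

Run:
```python
from h import *
c=cam('wrist'); g=cv2.cvtColor(c['image'],cv2.COLOR_RGB2HSV); 
m=np.zeros((480,640),np.uint8); m[205:285,300:345]=(g[205:285,300:345,2]<30)
k=max(cv2.findContours(m,0,1)[0],key=cv2.contourArea); r=cv2.boundingRect(k); print(r)
x,y,w,h=r
for p in [(x+w/2,y),(x+w/2,y+h),(x,y+h),(x+w,y+h)]: print(p,ray(c,*p,.099).round(4))
for X in [(.4774,-.0041,.099),(.4774,-.028,.099),(.4774,-.0041,.049)]: print(proj(c,X))
for p in [(320,46),(320,141)]: print(ray(c,*p,.034))
```

```text
(309, 212, 23, 21)
(320.5, 212) [0.4747 0.0065 0.099 ]
(320.5, 233) [ 0.4758 -0.0044  0.099 ]
(309, 233) [ 0.47  -0.005  0.099]
(332, 233) [ 0.4816 -0.0038  0.099 ]
[323.74477996 232.73172056]
[319.15171991 276.56981377]
[322.40858367 211.44126681]
[0.46651971 0.09221225 0.034     ]
[0.47191175 0.03752521 0.034     ]
```

>>> {"fn": "drive_tool", "kwargs": {"moves": [[[0,0,0],[0.0015,0.0016,0.03],0.06],[[0,0,0],[0,0,0.03],0.06],[[0,0,0],[0,0,0.03],0.06],[[0,0,0],[0,0,0.005],0.05],[[0,0,0],[0,0,0],0.03]], "grip_force": 60}}

```text
time: 3.38
eef_pos: [0.4775, -0.0164, 0.0843]
tcp_rot: [0.672, 0.741, 0.0, 0.001]
contact_force: [0.0, 0.6, 0.1]
opening: 0.385
finger_force: 0.0
```

>>> {"fn": "drive_tool", "kwargs": {"moves": [[[0,0,0],[0,0,0],0.0],[[0,0,0],[0,0,0],0.0],[[0,0,0],[0,0,0],0.0],[[0,0,0],[0,0,0],0.0],[[0,0,0],[0,0,0],0.0]]}}

```text
time: 4.0
eef_pos: [0.4774, -0.0165, 0.0851]
tcp_rot: [0.672, 0.741, 0.0, 0.001]
contact_force: [-3.2, -0.7, 6.7]
opening: 0.151
finger_force: 59.8
```

>>> {"fn": "drive_tool", "kwargs": {"moves": [[[0,0.022,0],[-0.001,0,-0.0058],0.0],[[0,0.022,0],[-0.001,0,-0.0058],0.0],[[0,0.021,0],[-0.001,0,-0.0058],0.0],[[0,0,0],[0,0,0],0.0],[[0,0,0],[0.005,0,0],0.0]]}}

```text
time: 4.62
eef_pos: [0.4771, -0.0157, 0.101]
tcp_rot: [0.671, 0.741, 0.021, -0.022]
contact_force: [0.5, -3.7, -2.5]
opening: 0.15
finger_force: 58.7
```

Run:
```python
from h import *
cam('side','s1.png'); s=ctrl.get_state(); print(s['eef_pos'],s['contact_force'],s['wrist_torque'],s['opening'])
im=cv2.imread('pics/s1.png'); cv2.imwrite('pics/s1c.png',cv2.resize(im[130:410,270:490],None,fx=2,fy=2))
```

```text
[ 0.47706206 -0.01505399  0.10097491] [ 2.53075978 -2.28804737 -2.88542461] [-0.8656596  -0.32822641 -0.15720769] 0.1539773978954902
```

View pics/s1c.png

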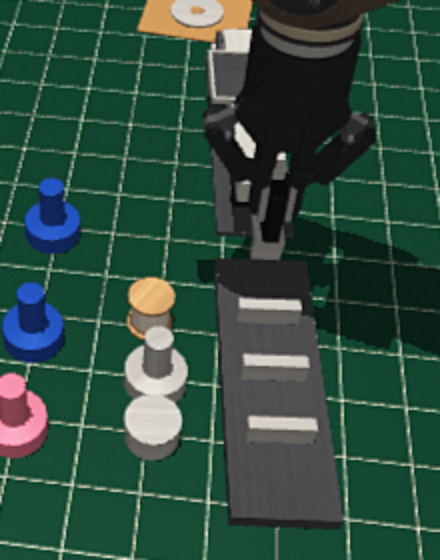

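The housing is tilted and the tab is held. The stop tops lie ahead on the rail at crop (268,308), (275,362) and (283,425). Now I pull.

>>> {"fn": "drive_tool", "kwargs": {"moves": [[[0,0,0],[0.012,0,0],0.0],[[0,0,0],[0.015,0,0],0.0],[[0,0,0],[0.015,0,0],0.0],[[0,0,0],[0.015,0,0],0.0],[[0,0,0],[0.015,0,0],0.0]]}}

```text
time: 5.3
eef_pos: [0.4703, 0.0562, 0.1056]
tcp_rot: [0.671, 0.741, 0.021, -0.022]
contact_force: [4.2, -6.4, -4.0]
opening: 0.155
finger_force: 58.6
```

>>> {"fn": "drive_tool", "kwargs": {"moves": [[[0,0,0],[0.015,0,0],0.0],[[0,0,0],[0.015,0,0],0.0],[[0,0,0],[0.015,0,0],0.0],[[0,0,0],[0.003,0,0],0.0],[[0,0,0],[0,0,0],0.0]]}}

```text
time: 5.92
eef_pos: [0.4658, 0.1038, 0.1087]
tcp_rot: [0.671, 0.741, 0.022, -0.022]
contact_force: [4.9, -5.4, -4.0]
opening: 0.151
finger_force: 58.7
```

Run:
```python
from h import *
from scipy.spatial.transform import Rotation as R
cam('side','s2.png'); s=ctrl.get_state(); print(s['eef_pos'],s['contact_force'],s['wrist_torque'],s['opening']); print(R.from_quat(s['tcp_rot']).as_matrix().round(3))
im=cv2.imread('pics/s2.png'); cv2.imwrite('pics/s2c.png',cv2.resize(im[130:410,270:490],None,fx=2,fy=2))
```

```text
[0.46579719 0.1037018  0.10873136] [ 4.24353828 -5.11128702 -2.29876728] [-1.07044445 -0.60584079 -0.25075245] 0.15499362349173043
[[-0.099  0.995 -0.004]
 [ 0.993  0.099  0.062]
 [ 0.062  0.002 -0.998]]
```

View pics/s2c.png

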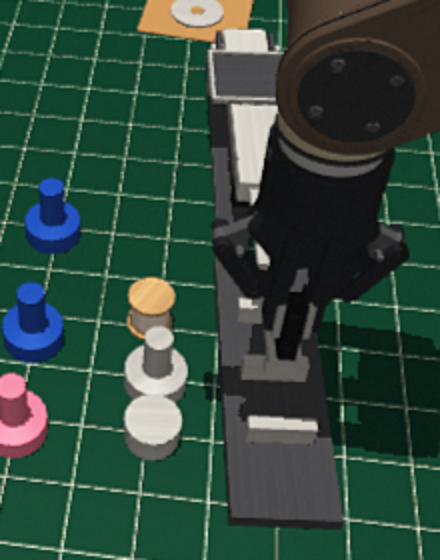

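The hook now lies beyond the middle stop: the tab is at crop (290,325), the hook plate hangs at (275,368), and the far stop is clear at (283,428). I'll lower it along the arc.

>>> {"fn": "drive_tool", "kwargs": {"moves": [[[0,-0.0155,0],[0.0006,0,0.006],0.0],[[0,-0.0155,0],[0.0006,0,0.006],0.0],[[0,-0.0155,0],[0.0006,0,0.006],0.0],[[0,-0.0155,0],[0.0006,0,0.006],0.0],[[0,0,0],[0,0,0],0.0]]}}

```text
time: 6.6
eef_pos: [0.4655, 0.1072, 0.0853]
tcp_rot: [0.671, 0.741, 0.001, 0.0]
contact_force: [3.0, -5.6, -1.0]
opening: 0.152
finger_force: 59.0
```

>>> {"fn": "drive_tool", "kwargs": {"moves": [[[0,0,0],[-0.002,0,0],0.0],[[0,0,0],[-0.001,0,0],0.0],[[0,0,0],[-0.001,0,0],0.0],[[0,0,0],[0,0,0],0.0]]}}

```text
time: 7.1
eef_pos: [0.4659, 0.103, 0.0852]
tcp_rot: [0.671, 0.741, 0.001, 0.001]
contact_force: [3.5, -5.9, -1.0]
opening: 0.156
finger_force: 59.0
```

>>> {"fn": "drive_tool", "kwargs": {"moves": [[[0,0,0],[-0.001,0,0],0.0],[[0,0,0],[0,0,0],0.0]]}}

```text
time: 7.35
eef_pos: [0.466, 0.102, 0.0853]
tcp_rot: [0.671, 0.741, 0.001, 0.001]
contact_force: [2.9, -4.9, -2.2]
opening: 0.153
finger_force: 59.0
```

>>> {"fn": "drive_tool", "kwargs": {"moves": [[[0,0,0],[-0.001,0,0],0.0],[[0,0,0],[0,0,0],0.0]]}}

```text
time: 7.6
eef_pos: [0.4661, 0.101, 0.0853]
tcp_rot: [0.671, 0.741, 0.001, 0.001]
contact_force: [3.6, -4.4, -0.6]
opening: 0.157
finger_force: 59.0
```

>>> {"fn": "drive_tool", "kwargs": {"moves": [[[0,0,0],[-0.001,0,0],0.0],[[0,0,0],[0,0,0],0.0]]}}

```text
time: 7.85
eef_pos: [0.4662, 0.1, 0.0852]
tcp_rot: [0.671, 0.741, 0.001, 0.001]
contact_force: [3.1, -5.2, -1.7]
opening: 0.156
finger_force: 59.0
```

>>> {"fn": "drive_tool", "kwargs": {"moves": [[[0,0,0],[-0.0005,0,0],0.0],[[0,0,0],[0,0,0],0.0],[[0,0,0],[0,0,0],0.0]]}}

```text
time: 8.22
eef_pos: [0.4663, 0.0996, 0.0853]
tcp_rot: [0.671, 0.741, 0.001, 0.001]
contact_force: [2.5, -5.1, -1.3]
opening: 0.154
finger_force: 59.0
```

>>> {"fn": "drive_tool", "kwargs": {"moves": [[[0,0,0],[-0.001,0,0],0.0],[[0,0,0],[0,0,0],0.0],[[0,0,0],[0,0,0],0.0]]}}

```text
time: 8.6
eef_pos: [0.4663, 0.0995, 0.0853]
tcp_rot: [0.672, 0.741, 0.002, -0.0]
contact_force: [4.0, -1.9, -2.4]
opening: 0.154
finger_force: 58.9
```

Run:
```python
from h import *
cam('side','s3.png'); s=ctrl.get_state(); print(s['eef_pos'],s['contact_force'])
im=cv2.imread('pics/s3.png'); cv2.imwrite('pics/s3c.png',cv2.resize(im[230:370,360:460],None,fx=4,fy=4,interpolation=cv2.INTER_CUBIC))
```

```text
[0.46623702 0.09949645 0.08527137] [ 5.26297888 -1.34483446 -1.22534303]
```

View pics/s3c.png

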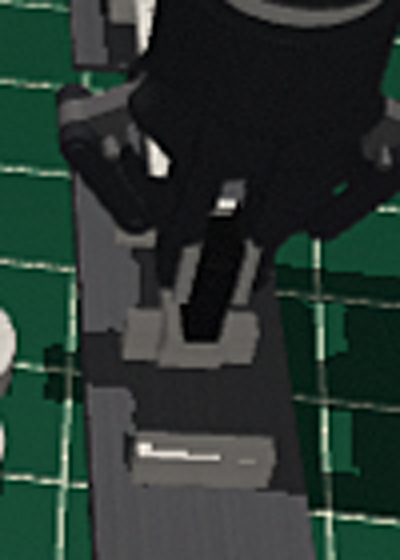

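The tab's motion stopped and the force changed from −5 to −1.5 N. The picture shows the hook plate (crop 210,345) down behind the middle stop. I'll relax slightly more and then let go.

>>> {"fn": "drive_tool", "kwargs": {"moves": [[[0,0,0],[-0.0005,0,0],0.0],[[0,0,0],[0,0,0],0.0],[[0,0,0],[0,0,0],0.02],[[0,0,0],[0,0,0],0.04],[[0,0,0],[0,0,0],0.06]]}}

```text
time: 9.28
eef_pos: [0.4647, 0.0992, 0.0845]
tcp_rot: [0.672, 0.741, 0.001, -0.002]
contact_force: [-0.1, -0.0, -0.2]
opening: 0.65
finger_force: 0.0
```

>>> {"fn": "drive_tool", "kwargs": {"moves": [[[0,0,0],[0,0,0],0.06],[[0,0,0],[0,0,0],0.06],[[0,0,0],[0,0,-0.02],0.06],[[0,0,0],[0,0,-0.04],0.06],[[0,0,0],[0,0,-0.04],0.06]]}}

```text
time: 9.9
eef_pos: [0.465, 0.0987, 0.1856]
tcp_rot: [0.672, 0.741, 0.001, -0.002]
contact_force: [0.8, 0.6, 0.6]
opening: 0.703
finger_force: 0.0
```

```bash
python3 - <<'E'
from h import *
s=ctrl.get_state(); print(s['eef_pos'],s['contact_force'],s['opening'])
cam('wrist','w2.png')
E
python3 m.py
```

```text
[0.46501958 0.09869745 0.18562661] [0.77888088 0.57496055 0.55406919] 0.7033437291995676
stops
[288.5 324. ] [18. 13.] 90.0 [0.467  0.0211 0.034 ]
[279.5 312.5] [5. 5.] 90.0 [0.4905 0.0397 0.034 ]
[224.5 312. ] [12.  5.] 90.0 [0.4917 0.153  0.034 ]
disc
[226. 281.] [20. 20.] 90.0 [0.555  0.1532 0.02  ]
[250.2 279.6] [22.9 23.3] 60.9 [0.5577 0.1023 0.02  ]
housing
[350.7 317.3] [29.2 78.8] 74.9 [ 0.4828 -0.105   0.057 ]
rail/tab/pan dark
[253.1 326. ] [113.7  48.2] 20.4 [0.4604 0.0968 0.014 ]
[405.8 311.2] [35.4 35.1] 84.5 [ 0.495  -0.2149  0.06  ]
```

View pics/w2.png

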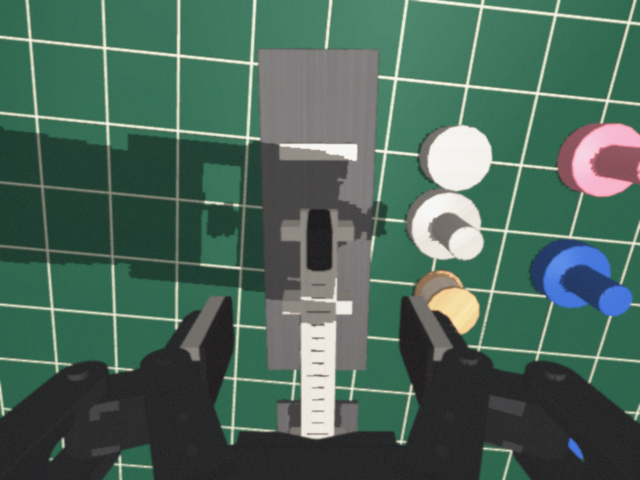

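The wrist view shows the tab at (318,240) and the hook behind the middle stop (318,230), held with the fingers open. The weight is at (445,225) with its knob at (466,242), and the neighbours have not moved. Next I go above the weight and check.

>>> {"fn": "drive_tool", "kwargs": {"moves": [[[0,0,0],[-0.0028,0.0465,0],0.06],[[0,0,0],[-0.0028,0.0465,0],0.06],[[0,0,0],[0,0,0.02],0.06],[[0,0,0],[0,0,0],0.06]]}}

```text
time: 10.5
eef_pos: [0.5558, 0.1023, 0.1611]
tcp_rot: [0.672, 0.741, -0.002, -0.004]
contact_force: [-1.2, -0.1, -0.0]
opening: 0.704
finger_force: 0.0
```

Run:
```python
from h import *
c=cam('wrist','w3.png'); s=ctrl.get_state(); print(s['eef_pos'],s['contact_force'])
for X in [(.5577,.1023,.062),(.5577,.1023,.02)]: print(proj(c,X))
g=cv2.cvtColor(c['image'],cv2.COLOR_RGB2HSV); m=((g[...,2]>120)&(g[...,1]<60)).astype(np.uint8)
for k in cv2.findContours(m,0,1)[0]:
    if cv2.contourArea(k)>300: print(cv2.boundingRect(k))
```

```text
[0.55626242 0.10233855 0.16236527] [ 0.22535939 -0.88347512  0.01510877]
[321.75846311 247.57985186]
[321.47790605 228.73182396]
(411, 297, 41, 63)
(306, 283, 41, 18)
(203, 242, 41, 46)
(199, 169, 39, 53)
(216, 0, 424, 437)
(0, 0, 239, 377)
```

View pics/w3.png

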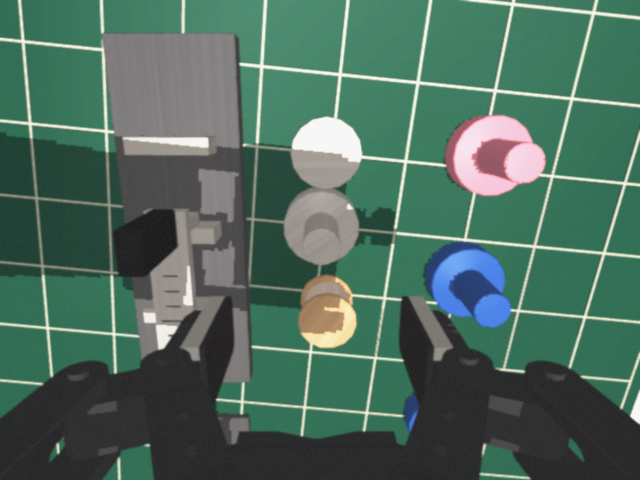

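The view shows the weight's disc at (321,226) and its knob at (322,245), which agrees with my estimate. I descend and grip.

>>> {"fn": "drive_tool", "kwargs": {"moves": [[[0,0,0],[0,0.0015,0.035],0.06],[[0,0,0],[0,0,0.035],0.06],[[0,0,0],[0,0,0.03],0.06],[[0,0,0],[0,0,0.013],0.06],[[0,0,0],[0,0,0],0.03]]}}

```text
time: 11.18
eef_pos: [0.5591, 0.1028, 0.0515]
tcp_rot: [0.672, 0.741, 0.001, -0.002]
contact_force: [-0.1, 0.0, -0.6]
opening: 0.502
finger_force: 0.0
```

>>> {"fn": "drive_tool", "kwargs": {"moves": [[[0,0,0],[0,0,0],0.0],[[0,0,0],[0,0,0],0.0],[[0,0,0],[0,0,0],0.0],[[0,0,0],[0,0,0],0.0],[[0,0,0],[0,0,-0.003],0.0]]}}

```text
time: 11.8
eef_pos: [0.5598, 0.1028, 0.0546]
tcp_rot: [0.672, 0.741, 0.001, -0.001]
contact_force: [-0.0, 0.0, -3.6]
opening: 0.237
finger_force: 58.7
```

>>> {"fn": "drive_tool", "kwargs": {"moves": [[[0,0,0],[0,0,-0.03],0.0],[[0,0,0],[0,0,-0.04],0.0],[[0,0,0],[0,0,-0.04],0.0],[[0,0,0],[0,0,-0.03],0.0],[[0,0,0],[0,0,0],0.0]]}}

```text
time: 12.42
eef_pos: [0.5615, 0.1024, 0.1972]
tcp_rot: [0.672, 0.741, 0.003, 0.001]
contact_force: [0.5, -0.2, -3.9]
opening: 0.235
finger_force: 59.5
```

>>> {"fn": "drive_tool", "kwargs": {"moves": [[[0,0,0],[-0.0516,-0.0161,0],0.0],[[0,0,0],[-0.0516,-0.0161,0],0.0],[[0,0,0],[-0.0516,-0.0161,0],0.0],[[0,0,0],[-0.0516,-0.0161,0],0.0],[[0,0,0],[-0.0516,-0.0161,0],0.0]]}}

```text
time: 13.05
eef_pos: [0.5033, -0.1632, 0.191]
tcp_rot: [0.672, 0.741, 0.001, -0.003]
contact_force: [0.6, -0.6, -3.1]
opening: 0.233
finger_force: 59.5
```

>>> {"fn": "drive_tool", "kwargs": {"moves": [[[0,0,0],[-0.0516,-0.0161,0],0.0],[[0,0,0],[0,0,0.03],0.0],[[0,0,0],[0,0,0.03],0.0],[[0,0,0],[0,0,0.015],0.0],[[0,0,0],[0,0,0],0.0]]}}

```text
time: 13.68
eef_pos: [0.4932, -0.2142, 0.1168]
tcp_rot: [0.672, 0.741, 0.001, -0.003]
contact_force: [0.2, -0.9, -3.1]
opening: 0.232
finger_force: 59.5
```

Run:
```python
from h import *
c=cam('wrist','w4.png'); s=ctrl.get_state(); print(s['eef_pos'],s['tcp_rot'],s['contact_force'])
```

```text
[ 0.49402139 -0.21464422  0.11826297] [ 0.67147974  0.74102041  0.00092493 -0.00168897] [ 0.06414478  0.93789063 -3.21257011]
```

View pics/w4.png

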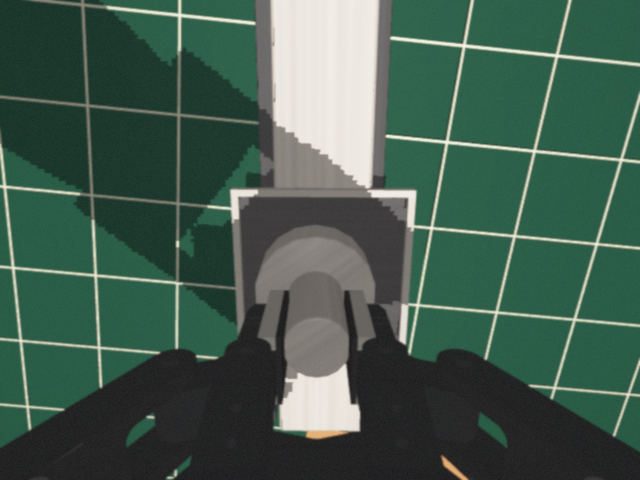

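The weight (disc centre about (316,280)) hangs level and laterally centred over the pan, whose rim runs over columns 232–415 with its front at row 190. I lower it to contact.

>>> {"fn": "drive_tool", "kwargs": {"moves": [[[0,0,0],[0,0,0.003],0.0],[[0,0,0],[0,0,0.002],0.0],[[0,0,0],[0,0,0],0.0]]}}

```text
time: 14.1
eef_pos: [0.4943, -0.2149, 0.1142]
tcp_rot: [0.672, 0.741, 0.001, -0.001]
contact_force: [0.3, -1.6, -4.1]
opening: 0.234
finger_force: 59.5
```

>>> {"fn": "drive_tool", "kwargs": {"moves": [[[0,0,0],[0,0,0.001],0.0],[[0,0,0],[0,0,0],0.0]]}}

```text
time: 14.35
eef_pos: [0.4944, -0.2151, 0.1135]
tcp_rot: [0.672, 0.741, 0.001, -0.001]
contact_force: [-0.7, 0.9, -1.5]
opening: 0.235
finger_force: 59.7
```

>>> {"fn": "drive_tool", "kwargs": {"moves": [[[0,0,0],[0,0,0.001],0.0],[[0,0,0],[0,0,0],0.0]]}}

```text
time: 14.6
eef_pos: [0.4945, -0.2153, 0.1134]
tcp_rot: [0.672, 0.741, 0.001, -0.001]
contact_force: [-3.3, 1.1, 5.0]
opening: 0.233
finger_force: 60.4
```

Contact. Release, rise, and check.

>>> {"fn": "drive_tool", "kwargs": {"moves": [[[0,0,0],[0,0,-0.001],0.0],[[0,0,0],[0,0,0],0.03],[[0,0,0],[0,0,0],0.045],[[0,0,0],[0,0,0],0.05],[[0,0,0],[0,0,0],0.05]]}}

```text
time: 15.22
eef_pos: [0.4942, -0.215, 0.1129]
tcp_rot: [0.672, 0.741, 0.001, -0.001]
contact_force: [0.0, -0.4, 0.8]
opening: 0.586
finger_force: 0.0
```

>>> {"fn": "drive_tool", "kwargs": {"moves": [[[0,0,0],[0,0,-0.02],0.05],[[0,0,0],[0,0,-0.03],0.05],[[0,0,0],[0,0,-0.04],0.05],[[0,0,0],[0,0,-0.04],0.05],[[0,0,0],[0,0,0],0.05]]}}

```text
time: 15.85
eef_pos: [0.4961, -0.2166, 0.2475]
tcp_rot: [0.672, 0.741, 0.002, 0.003]
contact_force: [-0.7, -0.1, 0.0]
opening: 0.585
finger_force: 0.0
```

Run:
```python
from h import *
c=cam('wrist'); s=ctrl.get_state(); print(s['time'],s['eef_pos'],s['contact_force'],s['opening'])
d=cam('side')
cv2.imwrite('pics/end.png',cv2.cvtColor(np.hstack([cv2.resize(c['image'],(400,300)),cv2.resize(d['image'],(400,300))]),cv2.COLOR_RGB2BGR))
```

```text
15.9 [ 0.49494174 -0.21586187  0.24479236] [ 0.4951022   1.62291962 -0.29056113] 0.585742037261932
```

View pics/end.png

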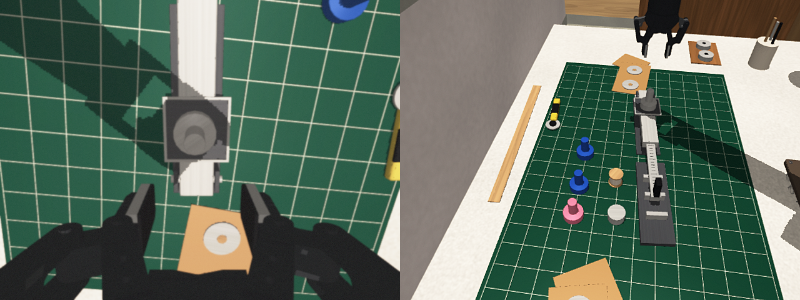

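The weight stands upright in the pan (195,132 in the left half). The slide is still hooked at the middle stop, with the tab at (657,190) in the right half, and the bystanders have not moved.

```bash
python3 -c "
from plant import ctrl
print(ctrl.sign_off())"
```

```text
the job is handed in; nothing more can be done
None
```

I hooked the slide behind the middle stop, stood the steel weight upright in the pan, and handed the job in at about 16 s of the 54 s allowed; the hand-in returned no verdict.

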